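Hang the basket of cleaned collet nuts on the drain rack

ROBOT

A 6-joint arm with a two-finger parallel gripper is mounted at the origin on a cart in front of the work surface, level with it; the furniture and walls round the work are solid. World frame = base frame: x ahead of the robot, y to its left, z up, the work surface at z = 0. Lengths are in m, angles in rad, forces in N, time in s.
With the tool pointing down it reaches from about 0.375 to 0.9 m from the base axis. Payload 3.1 kg.
Tool frame: the origin (TCP) lies at the very end of the fingers, on their centre line; the grasp point (between the pads) lies 19 mm behind it; z points along the fingers, y is the line along which they close (so a half turn about z gives the same grasp; the last joint's range is limited). The gripper opens to 85 mm and grips with 20 to 120 N. Pads are 22 mm wide; open, the fingers measure 114 mm over their backs; the gripper's body (76 mm by 85 mm) begins 54 mm behind the grasp point. The pads swing forward as they close: fully open they stand 13 mm farther back than shut.
Start: joints at [-1.448, 0.527, 1.433, -0, 1.181, -0.178], TCP at [0.186, -0.597, 0.231] pointing down, gripper open.
Joint ranges: [-3.08, 3.08], [-0.75, 2.2], [0.22, 2.44], [-1.43, 4.57], [0, 2.65], [-2.85, 2.85]. Speed limits (rad/s): [2.79, 2.79, 3.14, 3.14, 3.14, 3.14].

INTERFACE

Orientations are given as a unit quaternion [x, y, z, w].
In Python, from station import telemetry, snapshot, ticket gives the robot as it stands.
- The arm moves only by the tool move_arm, never from a script. Its argument "commands" is text: rows parted by semicolons, each of 7 numbers parted by spaces: the shift along the tool's x, y, z in mm, then the turn, a rotation vector about the tool's x, y, z in degrees, then the opening, from -1 (shut) to 1 (fully open). A call has exactly 5 rows; each row is the pose to reach, as a shift and turn from the pose commanded when the call began, along the tool's axes at that moment; what a row does not reach only later rows make up. A row lasts 1/8 s, in which the tool goes at most 62.5 mm and 10.7 degrees, less where a joint would pass 70% of its speed; a pose out of reach is approached as far as the arm can. A call with a gripper value outside its range is refused whole. The fingers move at their own pace and stop on an object; "grip_force" is the grip in N (left out, the last holds). Time passes only in rows, so rows that repeat a pose let the fingers close, or fill a call up. It gives the time, the measured TCP pose, the force, the opening and the grip force at its end, in the units of the state.
- telemetry.sense(): the state, without advancing time (a new reading comes with each control period).
- snapshot(name): name is "side" or "top"; returns a dict with "image" (384x512x3 uint8, red, green, blue), "fx", "fy", "cx", "cy" (pixels), "k1" (the pictures are not rectified: a ray, as slopes to the right and down, at radius r is drawn at 1 + k1 r^2 times it, then the intrinsics apply), "pose" (4x4, takes a point from camera to world coordinates). Camera axes: x right, y down, z forward; pixel columns grow to the right and rows downward; lengths in m; the calibration is good to about 2 mm. A picture is of the moment at which its call begins. There is no depth.
- ticket.sign_off(): hands the job in; it is judged then, once.
The state is a dict: "t": time; "q": joint angles; "qd": joint speeds; "tau": joint torques, N m; "tcp_pos": TCP position; "tool_rot": TCP orientation; "force": force on the tool from outside, world axes, zero at the start; "ft_torque": the same for the moment, N m; "finger_gap": opening from 0.0 (shut) to 1.0 (fully open); "gripper_force": force on a finger pad.
Only numpy, scipy, OpenCV 4.12 (cv2) and the standard library are available. Lean on these libraries where they do the work, as an engineer would, in place of code of your own. Each camera call takes 0.05 s, during which the arm holds its last target. There are 200 camera calls.

TASK

The collet nuts have been through the ultrasonic cleaner, whose tank is drained. Lift their wire basket out by its upright handle, the only part that can be reached there, and stand it upright on the bench or in the drip tray; let go, take it again with the loop of the handle left free, and hang it by that loop on the hook of the drain rack, so that it hangs level and still with all three nuts in it. Leave the printed bodies standing where they are.

Things in the scene. Friction and masses are not known exactly. Their poses are not given: they have to be found in the camera images.
- cleaner: small ultrasonic cleaner, fixed to the bench: white housing 150 x 112 mm (x, y), 105 mm high, with an open, empty steel tank 112 x 74 mm (x, y) whose floor is 30 mm above the origin. Origin: centre of the underside; z up; -x is the side with the control panel.
- basket: loose open steel wire box 100 x 62 x 50 mm (x, y, z; walls 3, floor 4 mm), about 0.2 kg, with an upright flat handle 157 mm high at the middle of its back (+x) end. Starts in the tank, axes within a few degrees of the cleaner's, 6 mm play all round, its rim 25 mm below the tank's mouth. Origin: centre of the underside; z up; +x towards the handle.
- grip (a point): centre of the black plastic grip on the basket's handle, at (46.5, 0, 100) mm in the basket's frame; the grip measures 10 x 24 x 32 mm (x, y, z). Below it the handle is two 7 mm wires side by side, 22 mm wide, flush with the basket's back wall.
- loop_top (a point): inner top of the closed loop above the grip, at (46.5, 0, 149.5) mm in the basket's frame: the place that rests on the hook. The loop is of 7 mm wire, in the basket's y-z plane, 43 mm wide outside; its opening, seen along x, is 29 mm wide at half height and reaches from z = 120 to 149.5 mm.
- rack: aluminium drain rack, fixed to the bench: drip tray 130 x 130 mm, 16 mm high (inner floor with ribs 5 mm above the bench); at its back (+x) an upright plate 130 mm wide, 300 mm high, front face at x = +59 mm, with one steel hook at y = 0 that stands out towards -x. Origin: centre of the underside; z up; -x is the open front, from which things are hung.
- hook_seat (a point): top of the hook's straight part, 12 mm in front of the plate, 198.5 mm above the bench. The hook is a 7 mm round bar, level for its first 12 mm (underside at 191.5 mm), then bending up. A 3 mm thick, 24 mm wide screwed plate lies behind it, z = 167 to 223 mm.
- hook_tip (a point): highest point of the hook's upturned end, 27.5 mm in front of the plate and 211.5 mm above the bench (the end reaches 31 mm out from the plate).
- nut1: steel collet nut (one of three alike), loose in the basket: round, 18 mm in diameter, 15 mm high, 15 g. Origin: centre of its underside.
- nut2: steel collet nut (one of three alike), loose in the basket: round, 18 mm in diameter, 15 mm high, 15 g. Origin: centre of its underside.
- nut3: steel collet nut (one of three alike), loose in the basket: round, 18 mm in diameter, 15 mm high, 15 g. Origin: centre of its underside.
- ivory_body: bystander: ivory printed body, an upright open cup 76 x 68 x 104 mm. Origin: centre of the underside.
- black_body_a: bystander: black printed body, an upright open cup 73 x 69 x 108 mm. Origin: centre of the underside.
- black_body_b: bystander: black printed body, an upright open cup 76 x 69 x 108 mm. Origin: centre of the underside.

How it is judged:
On the way:
1. the basket, out of the cleaner, stands upright on the bench or in the drip tray (underside less than 20 mm above the bench), let go and at rest (height (world z) of basket below 0.02 m and angle between basket's own z axis and vertical below 0.1 rad and linear speed of basket below 0.03 m/s and contact force between basket and the fingers below 0.05 N), for 0.2 s.
At the end, for the whole second after the job is handed in: The basket hangs from the rack's hook: the inner top of its handle's loop within 20 mm of the hook's seat, its underside more than 35 mm above the bench, tilted less than 0.2 rad, bearing on the rack with more than 0.5 N and still; all three nuts lie inside it (distance between loop_top and hook_seat below 0.02 m and height (world z) of basket above 0.035 m and angle between basket's own z axis and vertical below 0.2 rad and contact force between basket and rack above 0.5 N and linear speed of basket below 0.03 m/s and angular speed of basket below 0.3 rad/s and x of nut1 in the frame of basket between -0.05 and 0.05 m and y of nut1 in the frame of basket between -0.031 and 0.031 m and z of nut1 in the frame of basket between -0.002 and 0.045 m and x of nut2 in the frame of basket between -0.05 and 0.05 m and y of nut2 in the frame of basket between -0.031 and 0.031 m and z of nut2 in the frame of basket between -0.002 and 0.045 m and x of nut3 in the frame of basket between -0.05 and 0.05 m and y of nut3 in the frame of basket between -0.031 and 0.031 m and z of nut3 in the frame of basket between -0.002 and 0.045 m); the robot touches nothing.
It fails at once if a printed body (ivory_body) is pushed more than 30 mm or tipped (distance of ivory_body from where it was at the start of the episode above 0.03 m or angle between ivory_body's own z axis and vertical above 0.3 rad).
It fails at once if a printed body (black_body_a) is pushed more than 30 mm or tipped (distance of black_body_a from where it was at the start of the episode above 0.03 m or angle between black_body_a's own z axis and vertical above 0.3 rad).
It fails at once if a printed body (black_body_b) is pushed more than 30 mm or tipped (distance of black_body_b from where it was at the start of the episode above 0.03 m or angle between black_body_b's own z axis and vertical above 0.3 rad).
It also fails if it takes over 54 s, if anything falls off the work surface, if the arm or the gripper's body presses on something with over 40 N, if the wrist force passes 120 N, or if a joint passes its speed limit or range.

## Working session

There is one attempt and no reset: what is moved stays moved. The work goes in short steps, Python scripts to look and compute and a tool call to move; the robot and the scene stay as the last step left them, time stands still between calls to the robot, and variables do not carry over. Pictures are saved under pics/ and viewed, at most 10 in all, crops included, and the job is handed in when it is done.

Besides the shell and the picture viewer there is one more tool, called after ">>>" as a command line: name --argument value ..., lists and objects as JSON in quotes. move_arm: Moves the arm, as the interface text tells. Its arguments: {"type":"object","properties":{"commands":{"type":"string"},"grip_force":{"type":"number"}},"required":["commands"]}

```bash
mkdir -p pics; ls; python3 - <<'E'
from station import telemetry, snapshot
import cv2,numpy as np
s=telemetry.sense(); print({k:np.round(v,3) for k,v in s.items()})
for n in("side","top"):
    d=snapshot(n); cv2.imwrite(f"pics/{n}0.png",d["image"][:,:,::-1]); np.save(f"{n}0.npy",d,allow_pickle=True)
    print(n,{k:np.round(d[k],4).tolist() for k in("fx","fy","cx","cy","k1","pose")})
E
```

```text
pics
{'t': np.float64(0.0), 'q': array([-1.447,  0.528,  1.434,  0.   ,  1.181, -0.179]), 'qd': array([-0.001,  0.001, -0.   , -0.001, -0.001, -0.   ]), 'tau': array([-2.0000e-03, -4.4236e+01, -1.7803e+01, -0.0000e+00,  8.0000e-03,
       -0.0000e+00]), 'tcp_pos': array([ 0.186, -0.596,  0.23 ]), 'tool_rot': array([ 0.989,  0.15 ,  0.   , -0.001]), 'force': array([-0.679, -0.032,  0.31 ]), 'ft_torque': array([-0.017, -0.009, -0.009]), 'gripper_force': np.float64(0.0), 'finger_gap': np.float64(0.999)}
side {'fx': 350.2873, 'fy': 350.2873, 'cx': 253.6866, 'cy': 192.0835, 'k1': -0.0937, 'pose': [[-0.8953, -0.2058, 0.3952, 0.1609], [-0.4451, 0.4554, -0.7711, 0.7228], [-0.0213, -0.8662, -0.4993, 0.5815], [0.0, 0.0, 0.0, 1.0]]}
top {'fx': 481.6721, 'fy': 481.6721, 'cx': 248.8593, 'cy': 190.6386, 'k1': 0.0102, 'pose': [[0.0046, -0.9979, 0.0639, 0.4368], [-0.9996, -0.0028, 0.0289, 0.0501], [-0.0286, -0.0641, -0.9975, 1.3309], [0.0, 0.0, 0.0, 1.0]]}
```

View pics/top0.png

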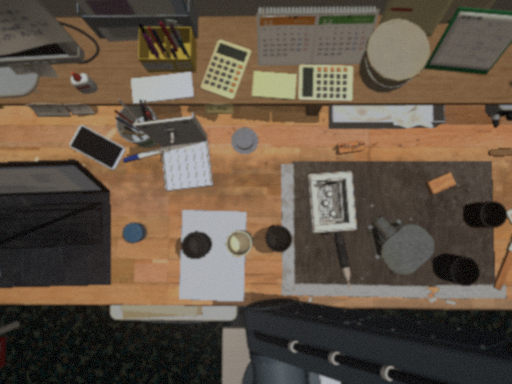

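View pics/side0.png

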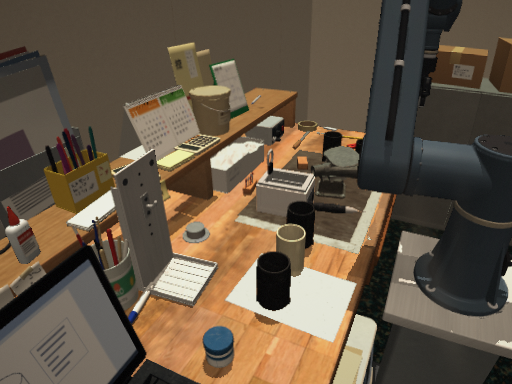

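The top view shows the cleaner near (332,202), the rack tray near (187,165) with its plate near (165,132), and the bodies at (196,244), (239,242) and (278,238). The side view shows the rack plate near (143,220) and the cleaner near (287,190). I'll enlarge both areas in one composite.

```bash
cat > h.py <<'E'
import numpy as np,cv2
from station import telemetry,snapshot
from scipy.spatial.transform import Rotation as R
def K(d): return np.array([[d["fx"],0,d["cx"]],[0,d["fy"],d["cy"]],[0,0,1.]])
def ray(d,uv):
    p=(np.array(uv,float)-[d["cx"],d["cy"]])/d["fx"]; u=p.copy()
    for _ in range(10): u=p/(1+d["k1"]*(u@u))
    return d["pose"][:3,3],d["pose"][:3,:3]@np.array([*u,1.])
def onz(d,uv,z):
    o,r=ray(d,uv); return o+r*(z-o[2])/r[2]
def tri(d1,u1,d2,u2):
    o1,r1=ray(d1,u1);o2,r2=ray(d2,u2)
    a=np.linalg.lstsq(np.c_[r1,-r2],o2-o1,rcond=None)[0]
    p,q=o1+a[0]*r1,o2+a[1]*r2
    return (p+q)/2,np.linalg.norm(p-q)
def proj(d,P):
    T=np.linalg.inv(d["pose"]); c=T[:3,:3]@np.asarray(P)+T[:3,3]; u=c[:2]/c[2]
    return u*(1+d["k1"]*(u@u))*d["fx"]+[d["cx"],d["cy"]]
def crop(d,u0,v0,w,h,k): return cv2.resize(d["image"][v0:v0+h,u0:u0+w,::-1],None,fx=k,fy=k,interpolation=cv2.INTER_CUBIC)
def load(n): return np.load(n+".npy",allow_pickle=True).item()
E
python3 - <<'E'
from h import *
t,s=load("top0"),load("side0")
a=np.hstack([crop(t,295,160,80,60,5),crop(s,240,150,100,75,4)])
b=np.hstack([crop(t,145,105,80,60,5),crop(s,100,145,100,75,4)])
cv2.imwrite("pics/c1.png",np.vstack([a,b]))
E
```

```text
(no output)
```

View pics/c1.png

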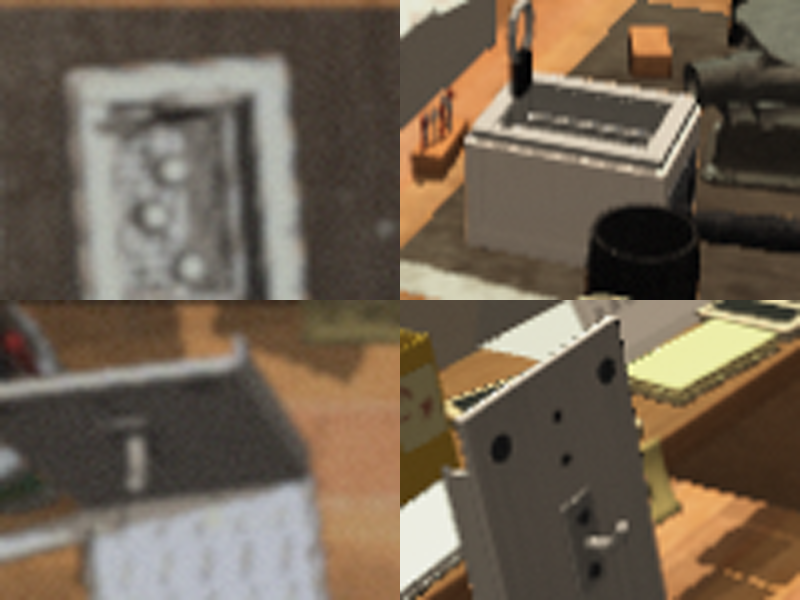

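The composite shows:
- **Cleaner rim (top view):** far corners near (308.6,174) and (352.6,171.6), so world +x is the handle side. Three nuts are visible.
- **Grip (side view):** near (270.3,168).
- **Hook tip:** side view near (156.3,200.8), top view near (172.4,143).
- **Plate top (side view):** corners near (115,173.8) and (153.8,150).

Next I'll use masks and rays to get the poses.

```bash
python3 - <<'E'
from h import *
t,s=load("top0"),load("side0")
im=cv2.cvtColor(t["image"],cv2.COLOR_RGB2HSV)
def rect(d,box,z,cond):
    u0,v0,u1,v1=box; m=np.zeros(d["image"].shape[:2],np.uint8); m[v0:v1,u0:u1]=cond[v0:v1,u0:u1]
    c=max(cv2.findContours(m,cv2.RETR_EXTERNAL,cv2.CHAIN_APPROX_NONE)[0],key=cv2.contourArea)
    P=np.array([onz(d,p[0],z)[:2] for p in c]); r=cv2.minAreaRect((P*1000).astype(np.float32)); return r,cv2.minAreaRect(c)
v=im[:,:,2];sa=im[:,:,1]
print("cleaner",rect(t,(298,162,366,243),.105,(v>140)&(sa<70)))
print("tray",rect(t,(150,136,222,196),.016,(v>130)&(sa<60)))
for b,n in (((250,222,298,256),"blkR"),((176,226,216,262),"blkL")): print(n,rect(t,b,.108,v<50)[0])
print("ivory",rect(t,(224,226,256,260),.104,(sa>40)&(v>90))[0])
print("hooktip tri",tri(t,(172.4,142),s,(156.2,200.5)), "onz top",onz(t,(172.4,142),.2115),"side",onz(s,(156.2,200.5),.2115))
print("plate side corners at z=.3",onz(s,(115,173.8),.3),onz(s,(153.8,150),.3))
print("plate top view",onz(t,(192.6,114),.3),onz(t,(145,124),.3))
# grip: dark blob in side view
g=s["image"].max(2); m=np.zeros_like(g); m[155:180,262:280]=(g[155:180,262:280]<60)
n,l,st,ce=cv2.connectedComponentsWithStats(m); k=1+np.argmax(st[1:,4]); print("grip",st[k],ce[k],onz(s,ce[k],.130))
print("proj cam axis px/m", proj(s,onz(s,ce[k],.130)))
for n,dd,b,k in(("t",t,(300,162,64,84),7),("s",s,(250,135,60,60),8),): pass
w=np.hstack([crop(s,255,140,45,60,8),crop(t,110,105,88,96,5)]); cv2.imwrite("pics/c2.png",w); print(w.shape)
E
```

```text
cleaner (((489.02410888671875, -125.71560668945312), (146.80142211914062, 106.88927459716797), 4.200429439544678), ((332.26470947265625, 201.44117736816406), (58.13595199584961, 42.4898681640625), 85.60128784179688))
tray (((588.9924926757812, 261.72216796875), (123.41149139404297, 133.35293579101562), 7.277075290679932), ((186.15997314453125, 166.1199951171875), (44.12346267700195, 48.93179702758789), 81.8698959350586))
blkR ((394.6513366699219, 10.908798217773438), (60.47484588623047, 58.9365119934082), 71.5013427734375)
blkL ((378.1136169433594, 218.92898559570312), (59.28325271606445, 66.2129898071289), 45.29719924926758)
ivory ((383.7234191894531, 106.28240966796875), (83.3017349243164, 73.6321029663086), 0.21731023490428925)
hooktip tri (array([0.62353626, 0.26380725, 0.21005015]), np.float64(0.0010439140510383387)) onz top [0.6228707  0.26320136 0.2115    ] side [0.62228849 0.26574952 0.2115    ]
plate side corners at z=.3 [0.6458051  0.33278683 0.3       ] [0.6525471  0.21638631 0.3       ]
plate top view [0.6695558  0.20312268 0.3       ] [0.64765974 0.30684151 0.3       ]
grip [268 162   5  13  55] [270.07272727 168.12727273] [ 0.53706736 -0.11990529  0.13      ]
proj cam axis px/m [270.07272727 168.12727273]
(480, 800, 3)
```

View pics/c2.png

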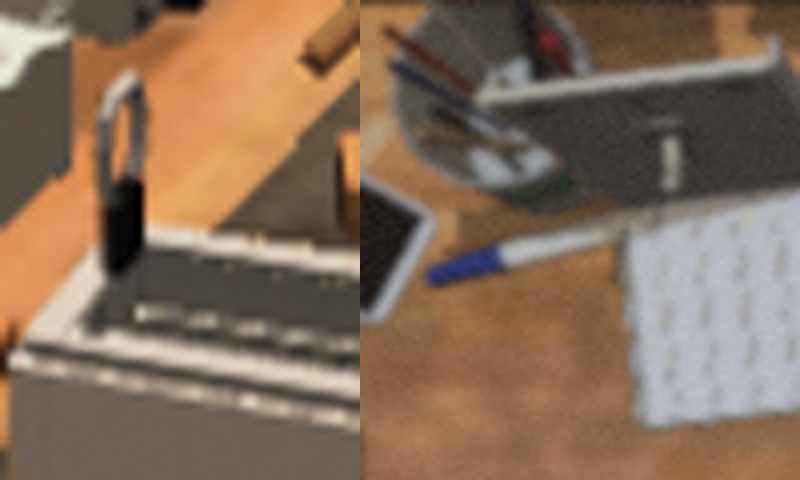

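The measurements agree:
- **Cleaner:** centre (0.489,-0.126), yaw 4.2°. That puts the handle at (0.535,-0.122), and the side ray gives (0.537,-0.120).
- **Hook tip:** (0.6235,0.264) at z = 0.210, against the given 0.2115. The tray predicts (0.622,0.266).
- **Rack:** yaw about 7°.

I'll use a grasp tilted 45° from the front, which leaves the loop free.

```bash
cat >> h.py <<'E'
def axes(psi,tilt):
    p,a=np.radians([psi,tilt]); z=np.array([np.cos(p)*np.cos(a),np.sin(p)*np.cos(a),-np.sin(a)])
    y=np.array([np.sin(p),-np.cos(p),0]); return np.c_[np.cross(y,z),y,z]
def to(P,psi,tilt,state=None):
    """tool-frame shift (mm) and turn (deg) from the sensed pose to TCP P, heading psi, tilt below level"""
    s=state or telemetry.sense(); A=R.from_quat(s["tool_rot"]).as_matrix(); B=axes(psi,tilt)
    sh=A.T@(np.array(P)-s["tcp_pos"])*1000; rv=R.from_matrix(A.T@B).as_rotvec(degrees=True)
    print("t",round(float(s["t"]),2),"tcp",np.round(s["tcp_pos"],4),"q",np.round(s["q"],2),"gap",round(float(s["finger_gap"]),3),"F",np.round(s["force"],1))
    print("  shift",np.round(sh,1),"turn",np.round(rv,1))
E
python3 - <<'E'
from h import *
to([.33,-.36,.36],4,60); to([.33,-.36,.36],4,45)
E
```

```text
t 0.1 tcp [ 0.1857 -0.5961  0.2304] q [-1.45  0.53  1.43  0.    1.18 -0.18] gap 1.0 F [-0.4  0.3 -0.7]
  shift [ 208.  -182.8 -129.1] turn [-3.6 29.9 13. ]
t 0.1 tcp [ 0.1857 -0.5961  0.2304] q [-1.45  0.53  1.43  0.    1.18 -0.18] gap 1.0 F [-0.4  0.3 -0.7]
  shift [ 208.  -182.8 -129.1] turn [-5.3 44.8 12.6]
```

>>> move_arm --commands "10 -10 -55 0 4 2 1; 50 -45 -90 -1 12 5 1; 100 -90 -120 -2 20 8 1; 155 -137 -130 -3 26 11 1; 208 -183 -129 -4 30 13 1" --grip_force 80

```text
t: 0.72
tcp_pos: [0.3147, -0.3845, 0.3599]
tool_rot: [0.965, 0.032, 0.262, -0.004]
force: [0.9, 0.0, -0.3]
finger_gap: 0.999
gripper_force: 0.0
```

```bash
python3 - <<'E'
from h import *
u=axes(4,45)[:,2]; H=np.array([.536,-.121,.128]); to(H-u*.10,4,45)
E
```

```text
t 0.72 tcp [ 0.3147 -0.3845  0.3599] q [-1.44  0.14  1.78  0.56  1.23 -0.13] gap 0.999 F [ 0.9  0.  -0.3]
  shift [  63.9 -249.9  221.5] turn [ 0.6 14.7  0.1]
```

>>> move_arm --commands "33 -56 19 0 3 0 1; 66 -112 38 0 6 0 1; 82 -168 85 0 9 0 1; 91 -224 146 0 12 0 1; 50 -224 216 0 15 0 1"

```text
t: 1.35
tcp_pos: [0.4435, -0.1674, 0.2651]
tool_rot: [0.923, 0.038, 0.382, -0.013]
force: [0.9, -0.9, 0.6]
finger_gap: 0.998
gripper_force: 0.0
```

>>> move_arm --commands "0 0 0 0 0 0 1; 0 0 0 0 0 0 1; 0 0 0 0 0 0 1; 0 0 0 0 0 0 1; 0 0 0 0 0 0 1"

```text
t: 1.98
tcp_pos: [0.4436, -0.1721, 0.2663]
tool_rot: [0.923, 0.036, 0.382, -0.012]
force: [-0.4, -0.6, -0.4]
finger_gap: 1.0
gripper_force: 0.0
```

```bash
python3 - <<'E'
from h import *
u=axes(4,45)[:,2]; H=np.array([.536,-.121,.128]); to(H-u*.10,4,45); to(H+u*.01,4,45); print(telemetry.sense()["tool_rot"],R.from_matrix(axes(4,45)).as_quat())
E
```

```text
t 1.98 tcp [ 0.4436 -0.1721  0.2663] q [-1.05  0.2   2.25  1.24  0.74 -0.55] gap 1.0 F [-0.4 -0.6 -0.4]
  shift [-29.6 -44.8  65.6] turn [-0.   0.1  0.5]
t 1.98 tcp [ 0.4436 -0.1721  0.2663] q [-1.05  0.2   2.25  1.24  0.74 -0.55] gap 1.0 F [-0.4 -0.6 -0.4]
  shift [-29.5 -44.8 175.6] turn [-0.   0.1  0.5]
[ 0.92334161  0.03627267  0.38208382 -0.01168427] [ 0.92331673  0.03224293  0.38245031 -0.01335546]
```

The arm stopped short because the wrist is too close to the base at 45°. I'll fit a simple model to the logged joint angles and poses, so I can choose a reachable tilt.

```bash
cat >> h.py <<'E'
# data: tcp, quat, q
D=[([.1857,-.5961,.2304],[.989,.15,0,-.001],[-1.447,.528,1.434,0,1.181,-.179]),
   ([.3147,-.3845,.3599],[.965,.032,.262,-.004],[-1.44,.14,1.78,.56,1.23,-.13]),
   ([.4436,-.1721,.2663],[.9233,.0363,.3821,-.0117],[-1.05,.20,2.25,1.24,.74,-.55])]
def wr(q,k):
    a,d,L1,L2,L,b=k; r=a+L1*np.sin(q[1])+L2*np.sin(q[1]+q[2])+b*np.cos(q[1]+q[2]); z=d+L1*np.cos(q[1])+L2*np.cos(q[1]+q[2])-b*np.sin(q[1]+q[2])
    return np.array([r*np.cos(q[0]),r*np.sin(q[0]),z])
def fitk(D):
    from scipy.optimize import least_squares
    f=lambda k: np.r_[np.concatenate([wr(q,k)-(np.array(p)-k[4]*R.from_quat(o).as_matrix()[:,2]) for p,o,q in D])*1000,k[0]*20,k[5]*20]
    s=least_squares(f,[0,.4,.45,.45,.4,0]); return s.x,s.fun
def ik(P,psi,tilt,k):
    a,d,L1,L2,L,b=k; B=axes(psi,tilt); W=np.array(P)-L*B[:,2]; q1=np.arctan2(W[1],W[0])
    from scipy.optimize import least_squares
    s=least_squares(lambda x: wr([q1,x[0],x[1]],k)-W,[.3,1.8],bounds=([-.75,.22],[2.2,2.44]))
    q2,q3=s.x; f=np.array([np.cos(q1)*np.sin(q2+q3),np.sin(q1)*np.sin(q2+q3),np.cos(q2+q3)])
    q5=np.arccos(f@B[:,2]); n=np.array([np.cos(q1)*np.cos(q2+q3),np.sin(q1)*np.cos(q2+q3),-np.sin(q2+q3)]); l=np.array([-np.sin(q1),np.cos(q1),0])
    q4=np.arctan2(B[:,2]@l,B[:,2]@n)
    return np.round([q1,q2,q3,q4,q5],2),round(1000*np.linalg.norm(s.fun),1),np.round(W,2)
E
python3 - <<'E'
from h import *
k,res=fitk(D); print(np.round(k,3),np.round(res,1))
for p,o,q in D:
    z=R.from_quat(o).as_matrix()[:,2]; print(q[:5],ik(p,np.degrees(np.arctan2(z[1],z[0])),np.degrees(np.arcsin(-z[2])),k))
for tilt in(45,50,55,60,65,75):
    u=axes(4,tilt)[:,2]; H=np.array([.536,-.121,.126]); print(tilt,"pre",ik(H-.1*u,4,tilt,k),"g",ik(H+.01*u,4,tilt,k))
    u=axes(7,tilt)[:,2]; H=np.array([.61,.262,.163]); print("   hang",ik(H+.01*u,7,tilt,k)); H=np.array([.55,.05,.095]); print("   bench",ik(H+.01*u,7,tilt,k), ik(H-.08*u,7,tilt,k))
E
```

```text
[-0.111  0.522  0.595  0.518  0.485  0.15 ] [-110.5   -8.1  -15.7  -16.6   -7.    14.6    8.6    3.9    1.1   -2.2
    3. ]
[-1.447, 0.528, 1.434, 0, 1.181] (array([-1.27,  0.53,  1.39,  0.  ,  1.22]), np.float64(0.0), array([ 0.19, -0.6 ,  0.72]))
[-1.44, 0.14, 1.78, 0.56, 1.23] (array([-1.4 ,  0.15,  1.8 ,  0.57,  1.18]), np.float64(0.0), array([ 0.07, -0.4 ,  0.78]))
[-1.05, 0.2, 2.25, 1.24, 0.74] (array([-1.09,  0.2 ,  2.25,  1.23,  0.76]), np.float64(0.0), array([ 0.1 , -0.2 ,  0.61]))
45 pre (array([-0.88,  0.39,  2.32,  1.7 ,  0.62]), np.float64(0.0), array([ 0.12, -0.15,  0.54])) g (array([-0.62,  0.64,  2.21,  2.18,  0.58]), np.float64(0.0), array([ 0.2 , -0.14,  0.46]))
   hang (array([ 0.67,  0.58,  2.02, -1.95,  0.41]), np.float64(0.0), array([0.28, 0.22, 0.5 ]))
   bench (array([0.04, 0.73, 2.26, 3.05, 0.63]), np.float64(0.0), array([0.22, 0.01, 0.43])) (array([0.01, 0.54, 2.4 , 3.  , 0.58]), np.float64(0.0), array([0.15, 0.  , 0.49]))
50 pre (array([-0.74,  0.3 ,  2.27,  1.48,  0.49]), np.float64(0.0), array([ 0.16, -0.15,  0.57])) g (array([-0.55,  0.56,  2.18,  2.02, 
[... 1497 characters left out ...]
36,  0.49]), np.float64(0.0), array([0.41, 0.24, 0.59]))
   bench (array([0.07, 0.52, 2.02, 0.13, 0.16]), np.float64(0.0), array([0.35, 0.03, 0.53])) (array([0.07, 0.31, 2.08, 0.08, 0.31]), np.float64(0.0), array([0.31, 0.02, 0.61]))
75 pre (array([-0.33,  0.27,  1.86,  0.15,  0.77]), np.float64(0.0), array([ 0.38, -0.13,  0.69])) g (array([-0.3 ,  0.48,  1.86,  0.18,  0.57]), np.float64(0.0), array([ 0.41, -0.13,  0.59]))
   hang (array([ 0.47,  0.54,  1.61, -0.13,  0.75]), np.float64(0.0), array([0.49, 0.25, 0.62]))
   bench (array([0.08, 0.53, 1.87, 0.02, 0.48]), np.float64(0.0), array([0.43, 0.04, 0.55])) (array([0.08, 0.35, 1.89, 0.02, 0.64]), np.float64(0.0), array([0.4 , 0.03, 0.64]))
```

```bash
cat >> h.py <<'E'
def wr(q,k):
    d,L1,L2,L,c,e=k; s=q[1]+q[2]; r=L1*np.sin(q[1])+L2*np.sin(s)+e*np.cos(s); z=d+L1*np.cos(q[1])+L2*np.cos(s)-e*np.sin(s)
    return np.array([r*np.cos(q[0])-c*np.sin(q[0]),r*np.sin(q[0])+c*np.cos(q[0]),z])
def fitk(D):
    from scipy.optimize import least_squares
    f=lambda k: np.r_[np.concatenate([wr(q,k)-(np.array(p)-k[3]*R.from_quat(o).as_matrix()[:,2]) for p,o,q in D])*1000,k[5]*20]
    s=least_squares(f,[.4,.45,.45,.4,.11,0]); return s.x,s.fun
def ik(P,psi,tilt,k):
    from scipy.optimize import least_squares
    B=axes(psi,tilt); W=np.array(P)-k[3]*B[:,2]; q0=np.arctan2(W[1],W[0])
    s=least_squares(lambda x: wr(x,k)-W,[q0,.3,1.8],bounds=([-3,-.75,.22],[3,2.2,2.44])); q1,q2,q3=s.x; a=q2+q3
    f=np.array([np.cos(q1)*np.sin(a),np.sin(q1)*np.sin(a),np.cos(a)]); n=np.array([np.cos(q1)*np.cos(a),np.sin(q1)*np.cos(a),-np.sin(a)]); l=np.array([-np.sin(q1),np.cos(q1),0])
    return np.round([q1,q2,q3,np.arctan2(B[:,2]@l,B[:,2]@n),np.arccos(f@B[:,2])],2),round(1000*np.linalg.norm(s.fun),1),np.round(W,2)
E
python3 - <<'E'
from h import *
k,res=fitk(D); print(np.round(k,3),np.round(res,1))
for p,o,q in D:
    z=R.from_quat(o).as_matrix()[:,2]; print(q[:5],ik(p,np.degrees(np.arctan2(z[1],z[0])),np.degrees(np.arcsin(-z[2])),k))
for tilt in(45,52,60,68,75):
    u=axes(4,tilt)[:,2]; H=np.array([.536,-.121,.126]); print(tilt,"pre",ik(H-.1*u,4,tilt,k),"g",ik(H+.01*u,4,tilt,k))
    for dz in(.1,): print("   up",ik(H+.01*u+[0,0,dz],4,tilt,k))
    u=axes(7,tilt)[:,2]; H=np.array([.61,.262,.163]); print("   hang",ik(H+.01*u,7,tilt,k)); H=np.array([.55,.05,.095]); print("   bench",ik(H+.01*u,7,tilt,k), ik(H-.08*u,7,tilt,k))
E
```

```text
[0.27  0.591 0.39  0.297 0.111 0.113] [ 0.4  0.2  0.1 -1.1 -0.3 -0.5  0.7  0.2  0.4  2.3]
[-1.447, 0.528, 1.434, 0, 1.181] (array([-1.45,  0.53,  1.43, -0.  ,  1.18]), np.float64(0.0), array([ 0.19, -0.6 ,  0.53]))
[-1.44, 0.14, 1.78, 0.56, 1.23] (array([-1.44,  0.14,  1.78,  0.56,  1.23]), np.float64(0.0), array([ 0.16, -0.39,  0.62]))
[-1.05, 0.2, 2.25, 1.24, 0.74] (array([-1.05,  0.2 ,  2.25,  1.25,  0.74]), np.float64(0.0), array([ 0.23, -0.19,  0.48]))
45 pre (array([-0.89,  0.41,  2.36,  1.79,  0.64]), np.float64(0.0), array([ 0.26, -0.14,  0.41])) g (array([-0.7 ,  0.67,  2.25,  2.17,  0.64]), np.float64(0.0), array([ 0.33, -0.14,  0.33]))
   up (array([-0.7 ,  0.39,  2.17,  1.65,  0.52]), np.float64(0.0), array([ 0.33, -0.14,  0.43]))
   hang (array([ 0.29,  0.61,  1.95, -2.6 ,  0.23]), np.float64(0.0), array([0.41, 0.24, 0.37]))
   bench (array([-0.25,  0.77,  2.29,  2.73,  0.7 ]), np.float64(0.0), array([0.35, 0.03, 0.3 ])) (array([-0.34,  0.59,  2.43,  2.61,  0.67]), np.float64(0.0), array([0.29, 0.02, 0.36]))
52 pre (array([-0.79,  0.33,  2.25,  1.4 ,  0.49]), np.float64(
[... 1536 characters left out ...]
t64(0.0), array([0.44, 0.04, 0.36])) (array([-0.19,  0.4 ,  2.04,  0.34,  0.36]), np.float64(0.0), array([0.41, 0.03, 0.44]))
75 pre (array([-0.54,  0.33,  1.87,  0.22,  0.74]), np.float64(0.0), array([ 0.43, -0.13,  0.51])) g (array([-0.5 ,  0.54,  1.91,  0.3 ,  0.49]), np.float64(0.0), array([ 0.46, -0.13,  0.4 ]))
   up (array([-0.5 ,  0.37,  1.82,  0.21,  0.74]), np.float64(0.0), array([ 0.46, -0.13,  0.5 ]))
   hang (array([ 0.25,  0.6 ,  1.6 , -0.05,  0.69]), np.float64(0.0), array([0.54, 0.25, 0.44]))
   bench (array([-0.15,  0.6 ,  1.93,  0.2 ,  0.36]), np.float64(0.0), array([0.48, 0.04, 0.37])) (array([-0.16,  0.42,  1.92,  0.14,  0.56]), np.float64(0.0), array([0.45, 0.04, 0.46]))
```

The model now fits to within about 1 mm. The grasp at 45° is reachable, with joint 4 on its π branch the whole way. I'll go to the pre-grasp.

>>> move_arm --commands "-10 -15 15 0 0 0 1; -20 -30 32 0 0 0 1; -31 -45 50 0 0 0 1; -31 -45 67 0 0 0 1; -31 -45 67 0 0 0 1"

```text
t: 2.6
tcp_pos: [0.4658, -0.1249, 0.1956]
tool_rot: [0.924, 0.036, 0.381, -0.013]
force: [-0.7, -0.1, 0.1]
finger_gap: 1.0
gripper_force: 0.0
```

```bash
python3 - <<'E'
from h import *
u=axes(4,45)[:,2]; H=np.array([.536,-.121,.126]); to(H+u*.008,4,45)
k,_=fitk(D)
for tilt in(40,45):
  for psi,H in((4,[.536,-.121,.226]),(4,[.58,.13,.2]),(4,[.62,.13,.095]),(4,[.59,.13,.095]),(7,[.56,.257,.165]),(7,[.615,.262,.165]),(7,[.615,.262,.145])):
    u=axes(psi,tilt)[:,2];H=np.array(H); print(tilt,psi,H,ik(H+.008*u,psi,tilt,k)[:2],"back",ik(H-.06*u,psi,tilt,k)[:2])
d=snapshot("side"); cv2.imwrite("pics/s1.png",crop(d,215,80,133,100,6))
E
```

```text
t 2.6 tcp [ 0.4658 -0.1249  0.1956] q [-0.89  0.41  2.36  1.78  0.63 -1.05] gap 1.0 F [-0.7 -0.1  0.1]
  shift [  0.8   1.3 106.9] turn [-0.2  0.1  0.4]
40 4 [ 0.536 -0.121  0.226] (array([-0.74,  0.42,  2.23,  1.86,  0.62]), np.float64(0.0)) back (array([-0.87,  0.26,  2.29,  1.59,  0.67]), np.float64(0.0))
40 4 [0.58 0.13 0.2 ] (array([0.01, 0.51, 2.17, 3.03, 0.42]), np.float64(0.0)) back (array([-0.  ,  0.36,  2.25,  2.98,  0.35]), np.float64(0.0))
40 4 [0.62  0.13  0.095] (array([0.01, 0.79, 2.12, 3.06, 0.64]), np.float64(0.0)) back (array([-0.  ,  0.68,  2.24,  3.05,  0.65]), np.float64(0.0))
40 4 [0.59  0.13  0.095] (array([0.01, 0.8 , 2.19, 3.07, 0.72]), np.float64(0.0)) back (array([-0.  ,  0.69,  2.31,  3.06,  0.74]), np.float64(0.0))
40 7 [0.56  0.257 0.165] (array([ 0.32,  0.61,  2.11, -2.8 ,  0.47]), np.float64(0.0)) back (array([ 0.35,  0.48,  2.19, -2.71,  0.43]), np.float64(0.0))
40 7 [0.615 0.262 0.165] (array([ 0.29,  0.64,  1.99, -2.77,  0.37]), np.float64(0.0)) back (array([ 0.31,  0.51,  2.08, -2.69,  0.34]), np.float64(0.0))
40 7 [0.615 0.262 0.145] (array([ 0.29
[... 463 characters left out ...]
, 3.05, 0.46]), np.float64(0.0)) back (array([0.  , 0.62, 2.18, 3.03, 0.44]), np.float64(0.0))
45 4 [0.59  0.13  0.095] (array([0.01, 0.74, 2.15, 3.06, 0.53]), np.float64(0.0)) back (array([0.  , 0.61, 2.25, 3.05, 0.51]), np.float64(0.0))
45 7 [0.56  0.257 0.165] (array([ 0.31,  0.58,  2.06, -2.68,  0.3 ]), np.float64(0.0)) back (array([ 0.34,  0.44,  2.13, -2.48,  0.25]), np.float64(0.0))
45 7 [0.615 0.262 0.165] (array([ 0.29,  0.61,  1.94, -2.57,  0.22]), np.float64(0.0)) back (array([ 0.3 ,  0.47,  2.01, -2.33,  0.18]), np.float64(0.0))
45 7 [0.615 0.262 0.145] (array([ 0.29,  0.65,  1.95, -2.68,  0.26]), np.float64(0.0)) back (array([ 0.3 ,  0.52,  2.03, -2.52,  0.22]), np.float64(0.0))
```

View pics/s1.png

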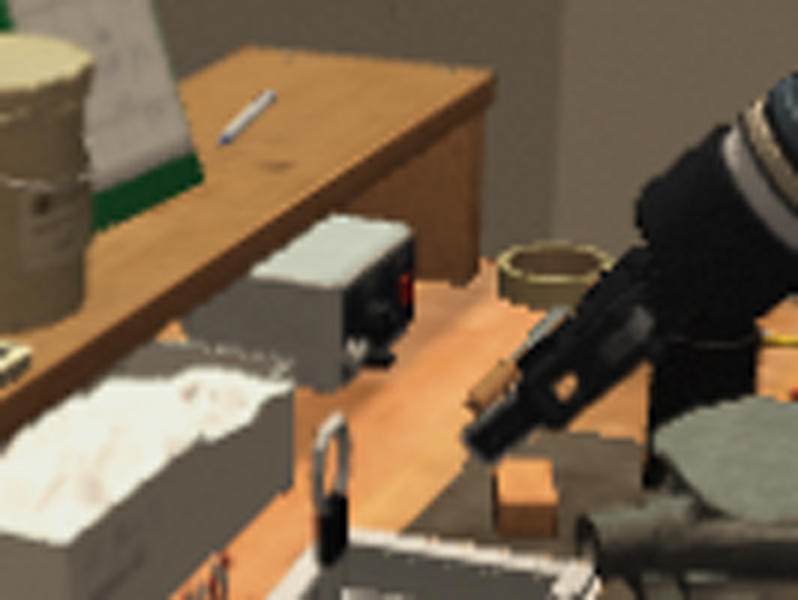

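The gripper at crop (490,440) points at the black grip at (333,530), with the loop above it. All the planned poses are within joint range. I'll flatten the tilt to 40°, advance and close.

>>> move_arm --commands "0 0 15 0 -3 0 1; 1 1 40 0 -5 0 1; 2 1 65 0 -5 0 1; 2 1 90 0 -5 0 1; 2 1 107 0 -5 0 1"

```text
t: 3.28
tcp_pos: [0.543, -0.1211, 0.1221]
tool_rot: [0.939, 0.037, 0.342, -0.01]
force: [-0.6, -0.4, -0.3]
finger_gap: 0.998
gripper_force: 0.0
```

```bash
python3 - <<'E'
from h import *
u=axes(4,40)[:,2]; H=np.array([.536,-.121,.126]); to(H+u*.008,4,40)
d=snapshot("side"); t=snapshot("top"); cv2.imwrite("pics/s2.png",np.hstack([crop(d,245,125,66,80,6),crop(t,295,150,66,80,6)]))
E
```

```text
t 3.27 tcp [ 0.543  -0.1211  0.1221] q [-0.66  0.61  2.19  1.99  0.49 -1.08] gap 0.998 F [-0.6 -0.4 -0.3]
  shift [-1.5 -0.6  0.4] turn [-0.  10.   0.5]
```

View pics/s2.png

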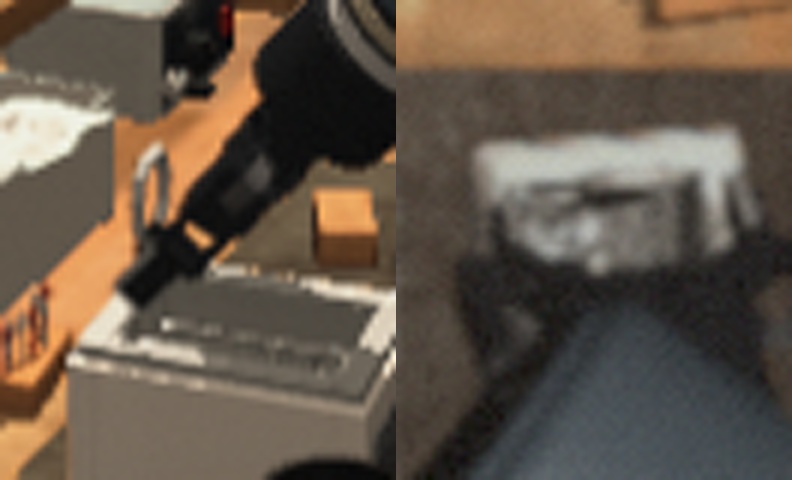

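The fingers straddle the handle in both views, at side crop (165,260) and on both sides of it from above. My turn's sign was wrong, so the tilt is 50°. I'll turn +10° about the TCP and then close.

>>> move_arm --commands "-1 0 0 0 5 0 1; -1 0 0 0 10 0 1; -1 0 0 0 10 0 0; -1 0 0 0 10 0 -1; -1 0 0 0 10 0 -1" --grip_force 80

```text
t: 4.0
tcp_pos: [0.542, -0.1207, 0.1221]
tool_rot: [0.906, 0.036, 0.422, -0.014]
force: [0.1, -0.0, -0.4]
finger_gap: 0.376
gripper_force: 0.0
```

>>> move_arm --commands "0 0 0 0 0 0 -1; 0 0 0 0 0 0 -1; 0 0 0 0 0 0 -1; 0 0 0 0 0 0 -1; 0 0 0 0 0 0 -1"

```text
t: 4.62
tcp_pos: [0.542, -0.1204, 0.1222]
tool_rot: [0.905, 0.036, 0.423, -0.014]
force: [-1.3, -1.0, 5.8]
finger_gap: 0.254
gripper_force: 78.3
```

```bash
python3 - <<'E'
from h import *
u=axes(4,40)[:,2]; H=np.array([.536,-.121,.126]); to(H+u*.008+[0,0,.11],4,40); print(telemetry.sense()["gripper_force"])
E
```

```text
t 4.62 tcp [ 0.542  -0.1204  0.1222] q [-0.74  0.72  2.29  2.24  0.79 -1.45] gap 0.254 F [-1.3 -1.   5.8]
  shift [ 83.4   0.7 -69.7] turn [-0.1 -0.1  0.5]
78.30548644065857
```

Gripped at 78 N, opening about 22 mm. Lifting straight up 110 mm.

>>> move_arm --commands "8 0 -6 0 0 0 -1; 23 0 -19 0 0 0 -1; 42 0 -35 0 0 0 -1; 64 0 -53 0 0 0 -1; 84 0 -70 0 0 0 -1"

```text
t: 5.25
tcp_pos: [0.5412, -0.1197, 0.2304]
tool_rot: [0.907, 0.036, 0.42, -0.014]
force: [0.2, -0.7, -3.2]
finger_gap: 0.255
gripper_force: 78.7
```

```bash
python3 - <<'E'
from h import *
to([.628,.13,.20],4,40); print(telemetry.sense()["gripper_force"])
d=snapshot("side"); cv2.imwrite("pics/s3.png",crop(d,210,70,130,100,5))
E
```

```text
t 5.25 tcp [ 0.5412 -0.1197  0.2304] q [-0.74  0.39  2.22  1.79  0.6  -0.87] gap 0.255 F [ 0.2 -0.7 -3.2]
  shift [  46.  -242.5   99.5] turn [-0.1  0.3  0.4]
78.69940280914307
```

View pics/s3.png

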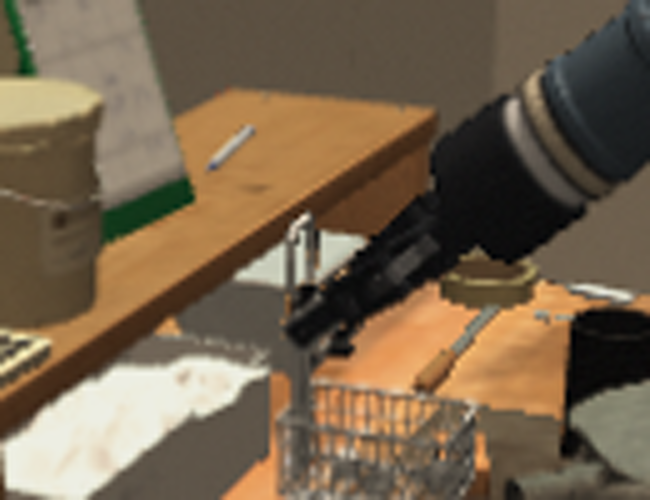

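The basket is out, level and hanging from the grip (side crop, basket 280-470, 400-490). I'll carry it to a clear bench spot between the grey cap and the tray, with the handle at about (0.605,0.14).

>>> move_arm --commands "3 -12 3 0 0 0 -1; 8 -36 10 0 0 0 -1; 15 -66 18 0 0 0 -1; 22 -98 26 0 0 0 -1; 29 -130 35 0 0 0 -1"

```text
t: 5.92
tcp_pos: [0.5764, 0.0141, 0.2276]
tool_rot: [0.907, 0.036, 0.42, -0.014]
force: [1.5, -0.8, -1.7]
finger_gap: 0.252
gripper_force: 78.7
```

>>> move_arm --commands "7 -31 8 0 0 0 -1; 14 -62 16 0 0 0 -1; 20 -90 24 0 0 0 -1; 25 -112 30 0 0 0 -1; 28 -124 33 0 0 0 -1"

```text
t: 6.55
tcp_pos: [0.6096, 0.1416, 0.2267]
tool_rot: [0.907, 0.037, 0.419, -0.014]
force: [0.0, 0.4, -2.4]
finger_gap: 0.255
gripper_force: 78.7
```

```bash
python3 - <<'E'
from h import *
to([.612,.14,.095],4,40); t=snapshot("top"); s=snapshot("side")
print("cap",onz(t,(245,140),.03),onz(t,(230,140),.02),onz(t,(258,140),.02))
cv2.imwrite("pics/s4.png",np.hstack([crop(t,120,90,160,180,3),crop(s,90,120,160,180,3)[:, :]])[:540])
E
```

```text
t 6.55 tcp [0.6096 0.1416 0.2267] q [ 0.04  0.45  2.08  3.02  0.25 -1.49] gap 0.255 F [ 0.   0.4 -2.4]
  shift [-98.8   1.1  87.1] turn [-0.2  0.4  0.5]
cap [0.65854127 0.09895686 0.03      ] [0.66025354 0.1406038  0.02      ] [0.66023625 0.06362267 0.02      ]
```

View pics/s4.png

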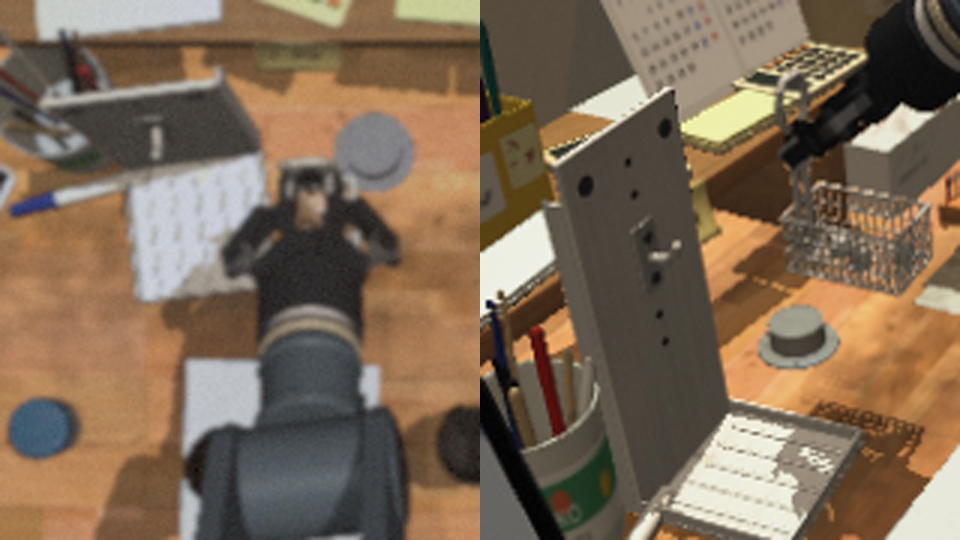

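The basket hangs level and clear. The cap is at (0.66,0.10), so its front edge is near 0.625, about 15 mm behind the basket. The tray's right edge is beyond y = 0.19. Lowering now.

>>> move_arm --commands "-15 0 13 0 0 0 -1; -40 0 34 0 0 0 -1; -66 0 56 0 0 0 -1; -87 0 73 0 0 0 -1; -97 0 81 0 0 0 -1"

```text
t: 7.28
tcp_pos: [0.6092, 0.1388, 0.0998]
tool_rot: [0.907, 0.035, 0.419, -0.014]
force: [-1.0, 0.6, -1.9]
finger_gap: 0.257
gripper_force: 78.8
```

>>> move_arm --commands "-1 0 1 0 0 0 -1; -2 0 1.5 0 0 0 -1; -3 0 2.5 0 0 0 -1; -4 0 3.5 0 0 0 -1; -4.5 0 4 0 0 0 -1"

```text
t: 7.9
tcp_pos: [0.6108, 0.1395, 0.0972]
tool_rot: [0.906, 0.036, 0.422, -0.014]
force: [0.9, -0.4, -2.9]
finger_gap: 0.253
gripper_force: 78.7
```

>>> move_arm --commands "-1 0 1 0 0 0 -1; -2 0 1.5 0 0 0 -1; -3 0 2.5 0 0 0 -1; -3 0 2.5 0 0 0 -1; -3 0 2.5 0 0 0 -1"

```text
t: 8.52
tcp_pos: [0.6106, 0.1394, 0.0927]
tool_rot: [0.906, 0.036, 0.422, -0.014]
force: [0.3, -0.0, -1.8]
finger_gap: 0.254
gripper_force: 78.8
```

>>> move_arm --commands "-0.5 0 0.5 0 0 0 -1; -1 0 1 0 0 0 -1; -1.5 0 1.3 0 0 0 -1; -1.5 0 1.3 0 0 0 -1; -1.5 0 1.3 0 0 0 -1"

```text
t: 9.15
tcp_pos: [0.6106, 0.1394, 0.0908]
tool_rot: [0.906, 0.036, 0.422, -0.014]
force: [-0.3, -0.2, -2.7]
finger_gap: 0.255
gripper_force: 78.8
```

>>> move_arm --commands "-0.5 0 0.5 0 0 0 -1; -1 0 1 0 0 0 -1; -1.5 0 1.3 0 0 0 -1; -2 0 1.7 0 0 0 -1; -2 0 1.7 0 0 0 -1"

```text
t: 9.78
tcp_pos: [0.6117, 0.1395, 0.0902]
tool_rot: [0.905, 0.036, 0.424, -0.014]
force: [-2.1, 0.4, 6.6]
finger_gap: 0.252
gripper_force: 79.5
```

The basket is on the bench (+6.6 N). I'll release it and hold still.

>>> move_arm --commands "0 0 0 0 0 0 0.7; 0 0 0 0 0 0 0.7; 0 0 0 0 0 0 0.7; 0 0 0 0 0 0 0.7; 0 0 0 0 0 0 0.7"

```text
t: 10.4
tcp_pos: [0.6106, 0.1394, 0.088]
tool_rot: [0.906, 0.036, 0.421, -0.014]
force: [-0.5, -0.1, 0.3]
finger_gap: 0.852
gripper_force: 0.0
```

>>> move_arm --commands "0 0 -8 0 0 0 0.7; 0 0 -20 0 0 0 0.7; 0 0 -35 0 0 0 0.7; 0 0 -50 0 0 0 0.7; 0 0 -60 0 0 0 0.7"

```text
t: 11.02
tcp_pos: [0.5638, 0.1361, 0.1277]
tool_rot: [0.906, 0.036, 0.422, -0.014]
force: [0.5, -0.6, -0.1]
finger_gap: 0.852
gripper_force: 0.0
```

>>> move_arm --commands "0 0 0 0 0 0 0.7; 0 0 0 0 0 0 0.7; 0 0 0 0 0 0 0.7; 0 0 0 0 0 0 0.7; 0 0 0 0 0 0 0.7"

```text
t: 11.65
tcp_pos: [0.565, 0.1361, 0.1266]
tool_rot: [0.906, 0.036, 0.422, -0.014]
force: [-0.5, -0.4, 0.0]
finger_gap: 0.849
gripper_force: 0.0
```

```bash
python3 - <<'E'
from h import *
to([.612,.14,.095],4,40); t=snapshot("top"); s=snapshot("side")
np.save("top1.npy",t,allow_pickle=True);np.save("side1.npy",s,allow_pickle=True)
H=[.605,.14,.1]; print(proj(t,H),proj(s,H),proj(s,[.605,.14,.1495]))
us,vs=proj(s,H).astype(int);ut,vt=proj(t,H).astype(int); 
cv2.imwrite("pics/s5.png",np.hstack([crop(s,us-40,vs-40,66,90,6),crop(t,ut-33,vt-30,66,90,6)])); print((us-40,vs-40),(ut-33,vt-30))
E
```

```text
t 11.65 tcp [0.565  0.1361 0.1266] q [ 0.03  0.7   2.25  3.08  0.68 -1.56] gap 0.849 F [-0.5 -0.4  0. ]
  shift [ 6.2 -0.4 56.4] turn [-0.1  0.1  0.4]
[227.98076478 156.01324743] [202.03154323 216.42956622] [200.06096129 199.32455166]
(np.int64(162), np.int64(176)) (np.int64(194), np.int64(126))
```

View pics/s5.png

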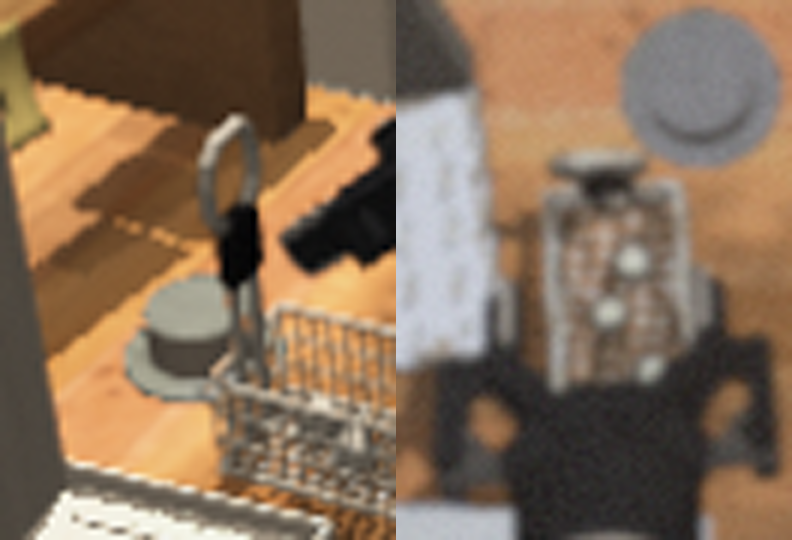

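The basket stands upright on the bench with all three nuts in it, at top crop (632,262), (607,312) and (652,367). The loop is free. In the side view the grip's centre is (201.8,217.2), and (202.0,216.4) was predicted. Now I'll work out the regrasp shift.

```bash
python3 - <<'E'
from h import *
t,s=load("top1"),load("side1")
print("grip side ray z=.1",onz(s,(201.8,217.2),.1)); print("loop top onz .153",onz(t,(227.7,153.2),.153)); print("tri loop",tri(t,(227.7,153.2),s,(201.5,196.5)))
to([.6096,.1405,.092],4,40)
E
```

```text
grip side ray z=.1 [0.60361517 0.14310615 0.1       ]
loop top onz .153 [0.6047442  0.13687617 0.153     ]
tri loop (array([0.60363776, 0.13623525, 0.15576861]), np.float64(0.001649558538815239))
t 11.75 tcp [0.5649 0.1361 0.1267] q [ 0.03  0.7   2.25  3.08  0.68 -1.56] gap 0.846 F [ 0.1 -0.5 -0.6]
  shift [ 2.4 -1.2 56.7] turn [-0.1  0.1  0.4]
```

>>> move_arm --commands "1 0 15 0 0 0 0.7; 2 0 32 0 0 0 0.7; 3 0 46 0 0 0 0.7; 3 0 56 0 0 0 0.7; 3 0 56 0 0 0 0" --grip_force 100

```text
t: 12.38
tcp_pos: [0.6101, 0.1394, 0.0923]
tool_rot: [0.906, 0.036, 0.422, -0.014]
force: [-0.1, 0.1, -1.3]
finger_gap: 0.656
gripper_force: 0.0
```

>>> move_arm --commands "0 0 0 0 0 0 -1; 0 0 0 0 0 0 -1; 0 0 0 0 0 0 -1; 0 0 0 0 0 0 -1; 0 0 0 0 0 0 -1"

```text
t: 13.0
tcp_pos: [0.6095, 0.1394, 0.0935]
tool_rot: [0.906, 0.036, 0.422, -0.014]
force: [-1.5, 0.1, 3.9]
finger_gap: 0.238
gripper_force: 97.9
```

```bash
python3 - <<'E'
from h import *
s=telemetry.sense(); print(s["tcp_pos"],s["finger_gap"],s["gripper_force"],s["force"],s["q"])
k,_=fitk(D)
# hook: seat pos from tip (.6232,.2645) heading 7
for yaw in(6.5,7):
    c=np.array([np.cos(np.radians(yaw)),np.sin(np.radians(yaw))]); tip=np.array([.6232,.2645]); print("plate pt",tip+.0275*c,"seat",tip+.0155*c)
E
```

```text
[0.60953434 0.1393807  0.09345071] 0.23836045752039287 97.91304261467303 [-1.48948124  0.06139409  3.93559751] [ 0.03076188  0.78192796  2.14417071  3.08873385  0.65646246 -1.56175463]
plate pt [0.65052323 0.26761309] seat [0.63860036 0.26625465]
plate pt [0.65049502 0.26785141] seat [0.63858447 0.26638897]
```

Regripped at 98 N with the loop free. The basket's underside is at 0 when TCP z is 0.093. To thread the hook, basket z must be about 0.067, so TCP z about 0.160. I'll lift 75 mm, then move in front of the hook while turning +3°.

>>> move_arm --commands "6 0 -5 0 0 0 -1; 18 0 -15 0 0 0 -1; 33 0 -28 0 0 0 -1; 48 0 -40 0 0 0 -1; 57 0 -48 0 0 0 -1"

```text
t: 13.62
tcp_pos: [0.6093, 0.1397, 0.1682]
tool_rot: [0.906, 0.036, 0.421, -0.014]
force: [0.2, 0.1, -2.4]
finger_gap: 0.237
gripper_force: 98.2
```

>>> move_arm --commands "0 -15 0 0.3 0 -0.3 -1; 1 -42 1 1 0 -0.8 -1; 2 -75 2 1.6 0 -1.3 -1; 2 -105 3 2.1 0 -1.7 -1; 3 -122 3 2.3 0 -1.9 -1"

```text
t: 14.25
tcp_pos: [0.6034, 0.2632, 0.1666]
tool_rot: [0.905, 0.06, 0.42, -0.026]
force: [0.0, -0.0, -2.1]
finger_gap: 0.24
gripper_force: 98.4
```

>>> move_arm --commands "0 0 0 0 0 0 -1; 0 0 0 0 0 0 -1; 0 0 0 0 0 0 -1; 0 0 0 0 0 0 -1; 0 0 0 0 0 0 -1"

```text
t: 14.88
tcp_pos: [0.6045, 0.2611, 0.1673]
tool_rot: [0.905, 0.059, 0.421, -0.025]
force: [0.2, 0.2, -2.5]
finger_gap: 0.24
gripper_force: 98.3
```

```bash
python3 - <<'E'
from h import *
to([.605,.262,.160],7,40); t=snapshot("top"); s=snapshot("side")
np.save("top2.npy",t,allow_pickle=True);np.save("side2.npy",s,allow_pickle=True)
st=telemetry.sense(); P=st["tcp_pos"]; bz=P[2]-.093; hd=P[:2]-[.005,.0007]
print("pred loop top px", proj(t,[*hd,bz+.153]),proj(s,[*hd,bz+.153]),"hook tip",proj(t,[.6235,.264,.2115]),proj(s,[.6235,.264,.2115]))
a=crop(s,130,155,66,90,6);b=crop(t,145,95,66,90,6); cv2.imwrite("pics/s6.png",np.hstack([a,b]))
E
```

```text
t 14.88 tcp [0.6045 0.2611 0.1673] q [ 0.3   0.61  2.02  3.51  0.37 -1.81] gap 0.24 F [ 0.2  0.2 -2.5]
  shift [-5.2 -0.8  5.2] turn [-0.1  0.1  0.4]
pred loop top px [172.06114091 150.86876501] [165.27196779 195.05931374] hook tip [172.0662738  141.73494279] [156.29741527 199.97467301]
```

View pics/s6.png

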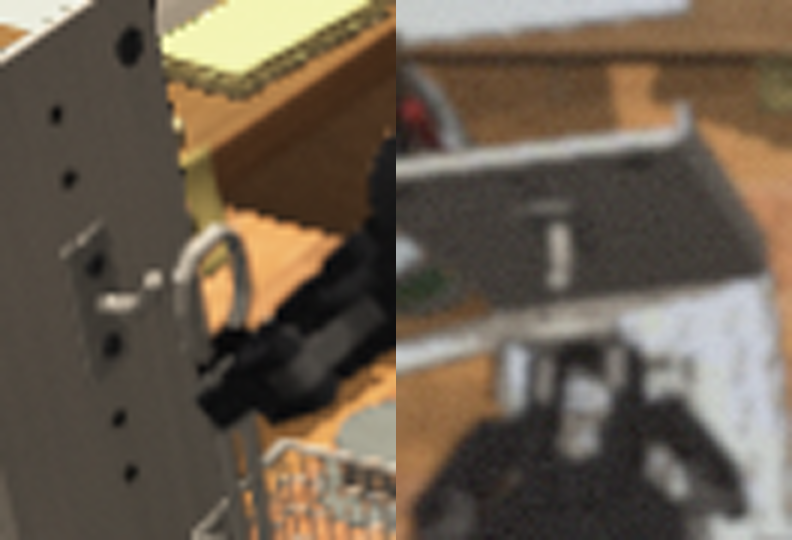

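The loop is in front of the hook in both views: hook at side crop (150,280), loop outer top at (213,230). I've used all the pictures, so I'll check lateral alignment numerically by differencing against the first top view.

```bash
python3 - <<'E'
from h import *
t0,t2=load("top0"),load("top2")
d=np.abs(cv2.GaussianBlur(t2["image"],(3,3),0).astype(int)-cv2.GaussianBlur(t0["image"],(3,3),0)).max(2)
for v in range(147,162): print(v,"".join("#" if x>40 else "." for x in d[v,155:200]),t2["image"][v,160:190,1].tolist() if v in(151,153) else "")
for n,P in(("loopL",[.5995+.0026,.2604+.0213,.227]),("loopR",[.5995-.0026,.2604-.0213,.227]),("top",[.5995,.2604,.227]),("hooktip",[.6232,.2645,.2115]),("gripper",[.54,.2525,.22])): print(n,proj(t2,P))
E
```

```text
147 ............................................. 
148 ............................................. 
149 ........................###.................. 
150 ...................#########................. 
151 ..............###############................ [137, 131, 120, 112, 117, 121, 114, 118, 119, 121, 122, 115, 113, 103, 98, 88, 83, 73, 84, 85, 80, 79, 102, 129, 153, 173, 191, 203, 201, 199]
152 ...........###################............... 
153 ...........#####################............. [119, 107, 104, 134, 160, 157, 128, 96, 87, 77, 73, 61, 53, 40, 33, 32, 34, 31, 43, 61, 88, 107, 102, 82, 76, 107, 149, 174, 177, 172]
154 ...........#########################......... 
155 ...........###########################....... 
156 ...........############################...... 
157 ...........#########################.#....... 
158 ...........######################............ 
159 ...........##########..###############....... 
160 ...........#########....###############...... 
161 ...........##########...################..... 
loopL [163.08701809 149.77142685]
loopR [181.3365257  152.00940318]
top [172.20627659 150.88985375]
hooktip [171.85307417 141.86122449]
gripper [175.77713767 176.72792295]
```

The loop looks 1–4 mm to the right of the hook line. I'll shift 2.5 mm left, lower 6.5 mm and advance in steps, watching the force.

>>> move_arm --commands "-3 -1 2 0 0 0 -1; -5 -2.5 4 0 0 0 -1; -3 -2.5 7 0 0 0 -1; 0 -2.5 10 0 0 0 -1; 3 -2.5 13.5 0 0 0 -1"

```text
t: 15.6
tcp_pos: [0.6168, 0.2658, 0.1611]
tool_rot: [0.905, 0.059, 0.421, -0.025]
force: [0.6, 0.7, -1.5]
finger_gap: 0.242
gripper_force: 98.3
```

>>> move_arm --commands "1 0 1.5 0 0 0 -1; 3 0 4 0 0 0 -1; 5 0 6 0 0 0 -1; 7 0 8 0 0 0 -1; 7.7 0 9.2 0 0 0 -1"

```text
t: 16.23
tcp_pos: [0.6284, 0.2673, 0.1611]
tool_rot: [0.905, 0.059, 0.421, -0.025]
force: [-0.0, -0.6, -3.1]
finger_gap: 0.243
gripper_force: 98.4
```

>>> move_arm --commands "1.5 0 2 0 0 0 -1; 3 0 4 0 0 0 -1; 5 0 6 0 0 0 -1; 7 0 8 0 0 0 -1; 7.7 0 9.2 0 0 0 -1"

```text
t: 16.85
tcp_pos: [0.6403, 0.2688, 0.161]
tool_rot: [0.905, 0.059, 0.421, -0.025]
force: [0.3, -0.7, -2.9]
finger_gap: 0.243
gripper_force: 98.3
```

```bash
python3 - <<'E'
from h import *
s=snapshot("side"); t=snapshot("top"); np.save("side3.npy",s,allow_pickle=True); np.save("top3.npy",t,allow_pickle=True)
st=telemetry.sense(); print(st["tcp_pos"],st["force"],st["ft_torque"])
# loop: bright wire pixels vs. plate in the side view, moved since side2
a,b=load("side2")["image"].astype(int),s["image"].astype(int); d=np.abs(a-b).max(2)
g=s["image"].max(2)
for v in range(188,216,1): print(v,"".join("#" if g[v,u]>130 else("+" if g[v,u]>95 else ".") for u in range(140,175)),"".join("#" if d[v,u]>35 else "." for u in range(140,175)))
P=st["tcp_pos"]; print(proj(s,[P[0]-.005,P[1]-.0007,P[2]-.093+.153]),proj(s,[.6386,.2663,.1985]))
E
```

```text
[0.64021634 0.26876242 0.16092034] [ 0.50824697  0.49160433 -3.04068486] [-0.08592762  0.5693293   0.0396692 ]
188 .....................#####+........ ...................................
189 .....................#####+++...... ...................................
190 .....................+###########.. ...................................
191 ......................+###########+ ..................................#
192 .....++...+#+..........###########. ..........##.............###......#
193 ....++...###+++........###########. .........#####..........#####....##
194 ...#+...####+++.......+##########.. ........####.##.......####.####.###
195 .+++..+####+..........#########+... ......#####..........##############
196 ++...+####............+######+..... .....#####..........######..#######
197 +....####.............+#####+...... .....####...........#####.....#####
198 ....+##+..............+####+....... ....####............####....#######
199 ....###...............+###+........ ....####...........###....#########
200 ...+##+.......+##.....+#+++........ ....###............###....#########
2
[... 494 characters left out ...]
 ...................################
208 .............+++..+................ ..............#.....###############
209 ................................... ....................########...##..
210 ................................... ...........##########..###.####....
211 ................................... ...........###########....######...
212 ................................... ........#..###########...######....
213 ................................... ........#..############...####.....
214 ................................... ..........############....#........
215 ................................... ..........###########....#.........
[149.9136674  195.78389961] [151.03600677 204.21868802]
```

The side-view arch now spans the hook: near limb at u≈143, hook from u≈147 to 156, arch top at v≈192. There is no contact force. I'll lower onto the seat.

>>> move_arm --commands "-2 0 1.6 0 0 0 -1; -5 0 4 0 0 0 -1; -8 0 6.6 0 0 0 -1; -10 0 8.3 0 0 0 -1; -11.5 0 9.6 0 0 0 -1"

```text
t: 17.58
tcp_pos: [0.6399, 0.2687, 0.1456]
tool_rot: [0.905, 0.059, 0.421, -0.025]
force: [0.4, -0.7, -2.6]
finger_gap: 0.241
gripper_force: 98.4
```

>>> move_arm --commands "-0.8 0 0.6 0 0 0 -1; -1.5 0 1.2 0 0 0 -1; -2 0 1.7 0 0 0 -1; -2.3 0 1.9 0 0 0 -1; -2.3 0 1.9 0 0 0 -1"

```text
t: 18.2
tcp_pos: [0.6401, 0.2687, 0.1432]
tool_rot: [0.905, 0.059, 0.421, -0.025]
force: [-0.8, -0.5, -1.3]
finger_gap: 0.239
gripper_force: 98.4
```

>>> move_arm --commands "-0.5 0 0.4 0 0 0 -1; -1 0 0.8 0 0 0 -1; -1.5 0 1.2 0 0 0 -1; -2 0 1.6 0 0 0 -1; -2 0 1.6 0 0 0 -1"

```text
t: 18.82
tcp_pos: [0.6413, 0.2689, 0.1425]
tool_rot: [0.904, 0.059, 0.424, -0.025]
force: [-2.5, 0.1, 4.9]
finger_gap: 0.242
gripper_force: 99.1
```

The hook takes the weight (+4.9 N at loop height ≈0.1985). Releasing, then backing off along the tool axis.

>>> move_arm --commands "0.5 0 -0.4 0 0 0 -0.4; 0.5 0 -0.4 0 0 0 -0.2; 0.5 0 -0.4 0 0 0 0.2; 0.5 0 -0.4 0 0 0 0.6; 0.5 0 -0.4 0 0 0 0.6"

```text
t: 19.45
tcp_pos: [0.6398, 0.2686, 0.1408]
tool_rot: [0.905, 0.059, 0.421, -0.025]
force: [0.0, -0.1, 0.7]
finger_gap: 0.799
gripper_force: 0.0
```

>>> move_arm --commands "0 0 -3 0 0 0 0.6; 0 0 -10 0 0 0 0.6; 0 0 -22 0 0 0 0.6; 0 0 -38 0 0 0 0.6; 0 0 -55 0 0 0 0.6"

```text
t: 20.08
tcp_pos: [0.597, 0.2633, 0.1774]
tool_rot: [0.905, 0.059, 0.421, -0.025]
force: [-0.5, -0.9, -1.4]
finger_gap: 0.799
gripper_force: 0.0
```

>>> move_arm --commands "0 0 -20 0 0 0 0.6; 0 0 -40 0 0 0 0.6; 0 0 -50 0 0 0 0.6; 0 0 -50 0 0 0 0.6; 0 0 -50 0 0 0 0.6"

```text
t: 20.7
tcp_pos: [0.5606, 0.2587, 0.2087]
tool_rot: [0.905, 0.059, 0.421, -0.025]
force: [0.8, -0.1, 0.8]
finger_gap: 0.802
gripper_force: 0.0
```

```bash
python3 - <<'E'
from h import *
import time
s=snapshot("side"); t=snapshot("top"); s2=snapshot("side")
st=telemetry.sense(); print(st["t"],st["tcp_pos"],st["force"],st["finger_gap"],st["q"])
print("motion px",(np.abs(s["image"].astype(int)-s2["image"]).max(2)>40)[150:300,120:200].sum())
g=s["image"].max(2).astype(int)
# black grip blob
m=np.zeros(g.shape,np.uint8); m[195:245,135:175]=g[195:245,135:175]<45
n,l,ss,ce=cv2.connectedComponentsWithStats(m); 
for k in range(1,n):
    if ss[k,4]>8: print("dark",ss[k],ce[k])
bz=.049; c=np.array([np.cos(np.radians(7)),np.sin(np.radians(7))]); hd=np.array([.6386,.2663])
for n_,z in(("grip",.1),("looptop",.153),("base",0)): print(n_,proj(s,[*hd,bz+z]))
print("front base",proj(s,[*(hd-.0965*c),bz]))
for v in range(190,216): print(v,"".join("#" if x>130 else("+" if x>95 else "." if x>45 else "o") for x in g[v,135:180]))
# nuts in top view: bright small blobs between basket walls
gt=t["image"].min(2); print("top nut region"); ctr=proj(t,[*(hd-.0465*c),bz+.015]); print(ctr)
u,v=ctr.astype(int)
for r in range(v-24,v+24): print(r,"".join("#" if x>170 else("+" if x>130 else ".") for x in gt[r,u-18:u+18]))
E
```

```text
20.85 [0.56061744 0.25856003 0.20819906] [ 0.09806331 -0.51685407 -0.4005762 ] 0.8020181522637881 [ 0.32520014  0.49484837  2.08445604  3.62404893  0.33385654 -1.90547207]
motion px 1
dark [144 197   4   4   9] [145.55555556 198.66666667]
dark [148 217  11  16 122] [153.22131148 224.32786885]
grip [154.87741491 223.50346252]
looptop [150.75698487 202.80537573]
base [162.06304526 258.74750735]
front base [199.05463223 267.86120745]
190 ..........................+###########.......
191 ...........................+#############....
192 ..........++................#################
193 .........++.................#################
194 ........++.................+#################
195 ......++#..................##################
196 .....++....................+######+##########
197 .....+.....o...............+#####++##########
198 ..........ooo..............+####+############
199 .........ooo.....++........+##+##############
200 ..........oo....+##+##.....+#+###############
201 ...............#######......#################
202 ..............####+##+......#################
203 ...........
[... 1945 characters left out ...]
###
169 ++##+#+++++++++++++#++........++####
170 .+####+++++##++++++#+++........+####
171 .++###+++++##+++++++++.........+####
172 .++##++..++####+++++...........+####
173 .++++++..+++###+++++...........+####
174 ++++++++.++++#+++++++..........+####
175 ++##++++++++++++++++++.........+####
176 ++##+++#++++++++++++++.........+####
177 ++#+++#++++++++..+++++........++####
178 +++++##+++++++++++++++........++++++
179 .++###++++++++++++++++..............
180 .++##++++++++.+++++++...............
181 ..++#+++++++...+++++................
182 ..+++++++......+++..................
183 ..+++++++....+++++..................
184 +++#####+....++++...................
185 +++#####+....+#++...................
```

The basket hangs still on the hook. Its grip is at side (153.2,224.3), against (154.9,223.5) predicted for the seat, and the gripper is clear with about 0 N. Handing in.

```bash
python3 -c "
from station import ticket
print(ticket.sign_off())"
```

```text
the job is handed in; nothing more can be done
None
```

I stood the basket on the bench, let it go, regripped it and hung it by its loop on the hook, where it was still at hand-in (t ≈ 21 s); all three nuts were seen in it on the bench, the last camera checks were numeric only, one picture was 960 x 540 (over the 800 x 600 limit), and sign-off returned no verdict.

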